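# Feed an angle bracket under the sprung guard of a bench punch

## Robot

A 6-joint arm with a two-finger parallel gripper is mounted at the origin on the work surface. World frame = base frame: x ahead of the robot, y to its left, z up, the work surface at z = 0. Lengths are in mm, angles in degrees, forces in N, time in s.
With the tool pointing down it reaches from about 350 to 725 mm from the base axis. Payload 6 kg.
Tool frame: the origin (TCP) lies at the very end of the fingers, on their centre line; the grasp point (between the pads) lies 19 mm behind it (env.grasp_offset is the z of the grasp point in the tool frame, in mm); z points along the fingers, y is the direction in which the jaws open and shut (so a half turn about z gives the same grasp; the last joint's range is limited). The gripper opens to 85 mm and grips with 20 to 120 N. Pads are 22 mm wide; open, the fingers measure 114 mm over their backs; the gripper's body (76 mm by 85 mm) begins 54 mm behind the grasp point. The pads swing forward as they close: fully open they stand 13 mm farther back than shut.
Start: joints at [-48.948, 2.303, 4.859, 0, -92.561, -19.12], TCP at [224.118, -556.547, 231.261] pointing down, gripper open.
Joint ranges: [-146.85, 146.85], [-73.84, 115.35], [-62.03, 85.46], [-188.31, 113.3], [-161.28, -10.13], [-171.36, 171.36]. Speed limits (degrees/s): [147.25, 147.25, 172.46, 180, 180, 180].

## Interface

Orientations are given as a 3x3 rotation matrix whose columns are the frame's x, y, z axes.
In Python, from rig import env gives the robot as it stands.
- The arm moves only by the tool carry_out, never from a script. Its arguments are lists of equal length, an entry for each row: "offset": the shift along the tool's x, y, z in mm, a list of three; "spin": the turn about the tool's z in degrees. In form: {"offset": [[dx, dy, dz], ...], "spin": [spin, ...]}. A call has 1 to 12 rows; each row is the pose to reach, as a shift and turn from the pose measured when the call began, along the tool's axes at that moment; what a row does not reach only later rows make up. A row lasts 1/12 s, in which the tool goes at most 41.7 mm and 7.16 degrees, less where a joint would pass 70% of its speed; a pose out of reach is approached as far as the arm can. A call with a gripper value outside its range is refused whole. "hand" is the closure, from -1 (fully open) to 1 (shut), set as the call begins (left out, the last holds). The fingers move at their own pace and stop on an object; "squeeze" is the grip in N (left out, the last holds). Time passes only in rows, so rows that repeat a pose let the fingers close. It gives the time, the measured TCP pose, the force and the opening at its end, in the units of the state.
- env.sense(): the state, without advancing time (a new reading comes with each control period).
- env.camera(name): name is "scene" or "top" or "wrist"; returns (picture, depth): 384x512x3 uint8, blue, green, red; 384x512 float32, mm along the optical axis (not along the pixel's ray), 0 where there is no reading.
- env.camera_info(name): a dict with "fx", "fy", "cx", "cy" (pixels), "R" (3x3) and "t" (3): a world point X has camera coordinates R X + t. Camera axes: x right, y down, z forward; pixel columns grow to the right and rows downward; lengths in mm; the calibration is good to about 2 mm. A picture is of the moment at which its call begins: read the wrist's pose just before it. camera_info takes no time and is no camera call; for the wrist camera it gives the pose at the moment of the call.
- env.job_done(): hands the job in, once; it reports no verdict.
The state is a dict: "clock": time; "joint_positions": joint angles; "joint_velocities": joint speeds; "joint_efforts": joint torques, N m; "position": TCP position; "tool_rot": TCP orientation; "force": force on the tool from outside, world axes, zero at the start; "torque": the same for the moment, N m; "grip_width": finger opening in mm.
Only numpy, scipy, OpenCV 4.12 (cv2) and the standard library are available. Lean on these libraries where they do the work, as an engineer would, in place of code of your own. Each camera call takes 0.05 s, during which the arm holds its last target.

## Task

A steel angle bracket lies on the infeed table of the bench punch, just outside the spring-closed entry guard. With one fingertip push the guard's lift bar over towards the robot to raise the guard and hold it up, and meanwhile with the other fingertip push the bracket along the table under the guard until it is fully home against the back stop; only then let the guard close down on it. Slide the bracket, never lift or tip it, and leave the loose things around it where they are.

Things in the scene. Friction and masses are not known exactly. Their poses are not given: they have to be found in the camera images.
- punch: Bench punch: dark C-frame, red ram cylinder (310 mm high), steel infeed table. Origin on the bench below the entry lip; x = feed direction (into the punch), y = across the table, away from the guard's hinge, z up. In mm: table top z 55, x -190 to 65, y -60 to 85. Guide rails along x, 8 high, inner faces y -24 and 24. Cylinder 82 across at x 60, above z 193. Upper jaw x 40 to 185, z 130 to 195.
- entry (a point): Centre of the entry, on the table top at x 0, y 0, z 55 mm in the punch's frame. Here the guard's turned-down lip (x -2 to 1, y -6 to 26, its edge 1.5 mm above the table) blocks the way while the guard is closed. Clear fixed side guards stand beyond it, x 29 to 95 at y -44 and 44, up to z 109.
- guard (a joint): Angle of the sprung guard, rad: 0 closed, 1.0 end of swing. Steel flap reaching 70 mm across the table from a hinge along the punch's x at y -44, z 67 mm. Pushing the lift bar towards the punch's -y (to the robot) swings it up. About 3 N at the bar starts it, 5 N at 0.5 rad; let go, it springs shut. Above 0.25 it clears the bracket; resting on the bracket's leg it reads 0.1 to 0.15.
- lift_bar (a point): Middle of the lift bar: round steel bar 8 mm thick along the punch's x, 182 mm long, with a post down to the hinge shaft at each end. With the guard closed it is 42 mm straight above the hinge, 109 mm above the bench. It is rigid with the guard and swings towards the punch's -y as the guard opens, by 42 mm x sin(angle). In front of the flap only the flat table lies below it.
- stop_face (a point): Centre of the back stop's face that the bracket's leading edge must meet: at x 62, y 0, z 58 mm in the punch's frame.
- bracket: Steel angle bracket, about 0.35 kg, 44 mm wide, 6 mm thick: a flat leg 120 mm long lying on the infeed table between the guide rails, and an upright leg 60 mm high at the end away from the punch. Origin at the heel: underside, mid width, on the outer face of the upright. Its x runs along the flat leg to the leading edge (at 120 mm), z up. Home, its origin is at x -58 mm in the punch's frame.
- done_bracket: Bystander: a finished bracket of the same shape with a 16 mm hole in its flat leg, on the bench on the robot's side of the punch; origin at its heel.
- spare_punch: Bystander: turned steel punch, 28 mm across and 50 mm high, upright on the infeed table beyond the far guide rail; origin under its centre.
- spare_die: Bystander: dark steel ring, 36 mm across and 20 mm high, on the infeed table beyond the far guide rail; origin under its centre.
- bolt_a: Bystander: hex bolt, 65 mm high, standing head down on the bench; origin under its centre.
- bolt_b: Bystander: hex bolt, 80 mm high, standing head down on the bench; origin under its centre.
- wrench: Bystander: open-ended wrench about 180 mm long lying on the bench on the far side of the punch from the robot; origin under its middle.
- oil_bottle: Bystander: white oil bottle, 56 mm across and 130 mm high, standing on the bench; origin under its centre.
There are look-alikes about, which are no part of the job. What is shaped like the bracket but red or yellow is not meant.

How it is judged (in metres and radians):
On the way, in this order (a step that is already met when the one before it is completed fails the run):
1. the guard is raised while the bracket is still outside it (value of joint guard above 0.25 rad and x of bracket in the frame of punch below -0.112 m), for 0.1 s.
2. the bracket is home against the back stop with the guard still held up (value of joint guard above 0.22 rad and x of bracket in the frame of punch above -0.0615 m), for 0.2 s.
At the end, for the whole second after the job is handed in: The bracket lies flat between the rails, its leading edge within 4 mm of the back stop and square to it within 0.06 rad, at rest; the guard has closed down on it (joint below 0.18 rad) (x of bracket in the frame of punch above -0.062 m and y of bracket in the frame of punch between -0.006 and 0.006 m and angle between the x axis of bracket and the x axis of punch, either way round below 0.06 rad and angle between bracket's own z axis and vertical below 0.05 rad and value of joint guard below 0.18 rad and linear speed of bracket below 0.01 m/s); the robot touches nothing.
It fails at once if the bracket is lifted or tipped (z of bracket in the frame of punch above 0.065 m or z of bracket in the frame of punch below 0.045 m or angle between bracket's own z axis and vertical above 0.2 rad).
It fails at once if the guard is let down on the bracket before it is home (value of joint guard below 0.18 rad and x of bracket in the frame of punch between -0.11 and -0.066 m).
It fails at once if a loose bystander is moved more than 15 mm (distance of any of done_bracket, spare_punch, spare_die, bolt_a, bolt_b, wrench, oil_bottle from where it was at the start of the episode above 0.015 m).
It also fails if it takes over 45 s, if anything falls off the work surface, if the arm or the gripper's body presses on something with over 40 N, if the wrist force passes 120 N, or if a joint passes its speed limit or range.

## Working session

There is one attempt and no reset: what is moved stays moved. The work goes in short steps, Python scripts to look and compute and a tool call to move; the robot and the scene stay as the last step left them, time stands still between calls to the robot, and variables do not carry over. Pictures are saved under pics/ and viewed, and the job is handed in when it is done.

Besides the shell and the picture viewer there is one more tool, called by a JSON object that holds its "api" and its "payload". carry_out: Moves the arm, as the interface text tells. Its arguments: {"type":"object","properties":{"offset":{"type":"array","items":{"type":"array","items":{"type":"number"}}},"spin":{"type":"array","items":{"type":"number"}},"hand":{"type":"number"},"squeeze":{"type":"number"}},"required":["offset","spin"]}

```bash
ls; mkdir -p pics; python3 - <<'E'
from rig import env
import cv2,numpy as np
for n in ["scene","top"]:
    p,d=env.camera(n); cv2.imwrite(f"pics/{n}0.png",p); np.savez(f"{n}0.npz",p=p,d=d,**env.camera_info(n)); print(n,env.camera_info(n))
print(env.sense(), env.grasp_offset)
E
```

```text
pics
scene {'fx': 462.2077024637108, 'fy': 462.2077024637108, 'cx': 255.68863292438903, 'cy': 199.62239139107191, 'R': array([[-0.80254162,  0.59658823, -0.00307184],
       [ 0.36493041,  0.48682485, -0.79361663],
       [-0.47196689, -0.63803139, -0.60841039]]), 't': array([ 384.57791656, -186.29572102, 1376.15399572])}
top {'fx': 370.36094919951825, 'fy': 370.36094919951825, 'cx': 257.4175910327306, 'cy': 193.07084433108287, 'R': array([[-0.02366414, -0.99970108,  0.00614531],
       [-0.99450404,  0.02291313, -0.10216022],
       [ 0.10198887, -0.00852907, -0.99474898]]), 't': array([117.53600843, 548.8743381 , 780.10369262])}
{'clock': 0.1, 'joint_positions': array([-4.89489433e+01,  2.33533766e+00,  4.80557626e+00, -2.27552708e-02,
       -9.25598335e+01, -1.91184968e+01]), 'joint_velocities': array([ 0.04866494, -0.01431666,  0.19237806,  0.12765087, -0.02253621,
        0.08626102]), 'joint_efforts': array([-6.52324408e-03, -3.69345832e+01,  3.48279297e+01,  6.95179760e+00,
       -4.58910596e-03, -4.22746169e-06]), 'position': array([ 224.05100661, -556.2774009 ,  230.35593083]), 'tool_rot': array([[-9.27617584e-01, -3.73530572e-01, -7.27744741e-04],
       [-3.73531255e-01,  9.27616477e-01,  1.43981007e-03],
       [ 1.37254934e-04,  1.60742854e-03, -9.99998699e-01]]), 'force': array([ 0.60995312,  0.18486444, -0.21427442]), 'torque': array([ 0.01288117, -0.01272706,  0.03018406]), 'grip_width': 85.22613878518268} -18.700000000000003
```

View pics/scene0.png

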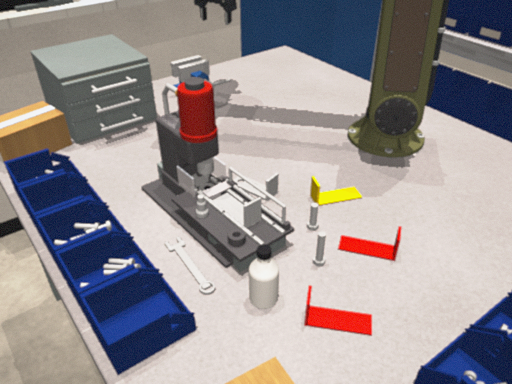

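View pics/top0.png

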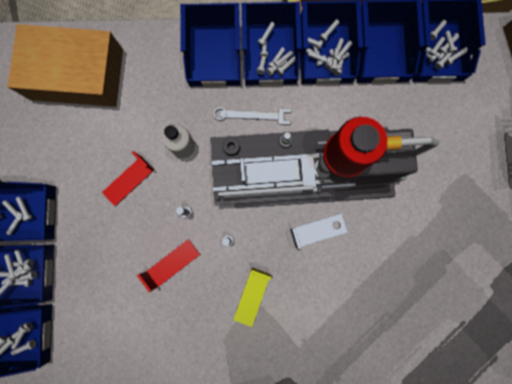

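```bash
python3 - <<'E'
import cv2
p=cv2.imread("pics/top0.png")[110:260,160:440]; cv2.imwrite("pics/topc.png",cv2.resize(p,None,fx=2.85,fy=2.85,interpolation=cv2.INTER_CUBIC))
p=cv2.imread("pics/scene0.png")[120:290,130:310]; cv2.imwrite("pics/scc.png",cv2.resize(p,None,fx=3.5,fy=3.5,interpolation=cv2.INTER_CUBIC))
E
```

```text
(no output)
```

View pics/topc.png

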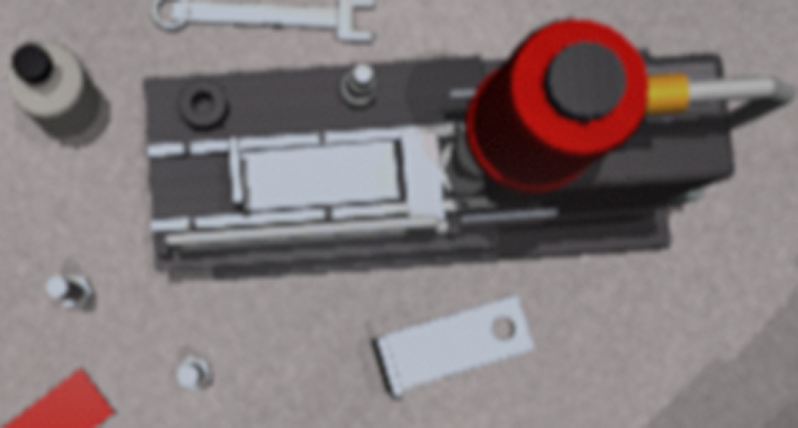

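View pics/scc.png

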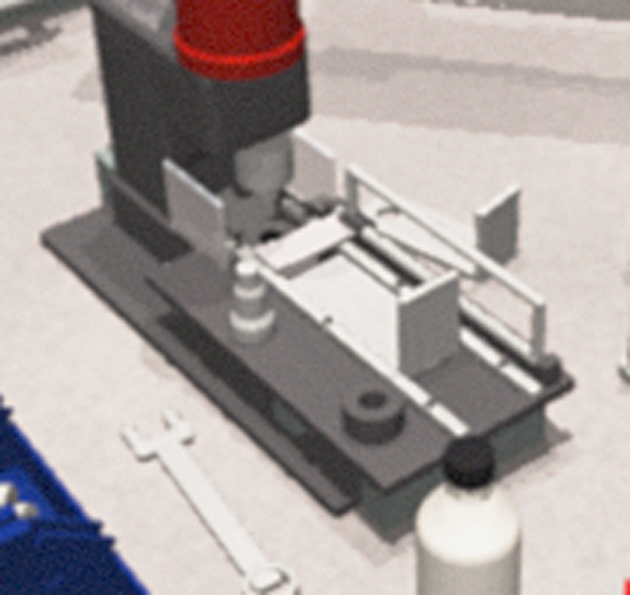

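```bash
cat > h.py <<'E'
import numpy as np,cv2
def load(f):
    z=np.load(f); return {k:z[k] for k in z.files}
def ray(c,u,v,z):
    d=np.array([(u-c['cx'])/c['fx'],(v-c['cy'])/c['fy'],1.]); R,t=c['R'],c['t']
    o=-R.T@t; w=R.T@d; return o+w*(z-o[2])/w[2]
def cloud(c):
    d=c['d'];v,u=np.mgrid[:d.shape[0],:d.shape[1]]
    P=np.stack([(u-c['cx'])/c['fx']*d,(v-c['cy'])/c['fy']*d,d],-1)
    return (P-c['t'])@c['R']
E
python3 - <<'E'
from h import *
c=load("top0.npz");W=cloud(c)
print('bench z',np.median(W[220:230,395:420,2]))
for n,(u,v) in dict(table=(250,143),bracket=(275,172),bracket_R=(295,172),guard=(310,172),up=(243,170),table2=(225,175)).items(): print(n,W[v-1:v+2,u-1:u+2].reshape(-1,3).mean(0).round(1))
# bar: points z 100..116 near
sub=W[185:200,205:330]; m=(sub[...,2]>98)&(sub[...,2]<118)
ys,xs=np.nonzero(m); P=sub[m]; print(len(P)); 
print(np.c_[xs+205,ys+185,P.round(0)][::6][:60])
E
```

```text
bench z 0.47344733751865353
table [656.5 118.2  55.4]
bracket [591.7  67.   61.7]
bracket_R [590.8  24.8  60.8]
guard [589.   -5.7  67.9]
up [589.5 132.7 109.1]
table2 [588.8 172.7  54.4]
409
[[304. 186. 555.  14. 111.]
 [310. 186. 554.   2. 112.]
 [324. 186. 554. -26. 108.]
 [290. 187. 554.  41. 109.]
 [296. 187. 553.  30. 113.]
 [302. 187. 553.  18. 112.]
 [308. 187. 552.   6. 113.]
 [314. 187. 552.  -6. 111.]
 [326. 187. 552. -29. 111.]
 [278. 188. 552.  65. 110.]
 [284. 188. 551.  53. 115.]
 [291. 188. 551.  39. 111.]
 [297. 188. 551.  28. 115.]
 [303. 188. 551.  16. 113.]
 [309. 188. 550.   4. 112.]
 [322. 188. 551. -24.  99.]
 [267. 189. 551.  86. 110.]
 [273. 189. 550.  75. 115.]
 [280. 189. 550.  61. 113.]
 [286. 189. 549.  49. 113.]
 [292. 189. 549.  38. 112.]
 [298. 189. 549.  26. 113.]
 [304. 189. 549.  14. 112.]
 [310. 189. 549.   2. 111.]
 [250. 190. 549. 120. 110.]
 [256. 190. 549. 108. 112.]
 [262. 190. 549.  96. 113.]
 [268. 190. 548.  85. 114.]
 [274. 190. 548.  73. 114.]
 [280. 190. 548.  61. 111.]
 [286. 190. 547.  50. 114.]
 [292. 190. 547.  38. 111.]
 [298. 190. 547.  26. 110.]
 [304. 190. 547.  14. 108.]
 [238. 191. 548. 143. 111.]
 [244. 191. 547. 132. 112.]
 [250. 191. 547. 120. 111.]
 [257. 191. 547. 106. 115.]
 [263. 191. 546.  94. 113.]
 [269. 191. 546.  83. 112.]
 [275. 191. 546.  71. 111.]
 [281. 191. 546.  59. 109.]
 [287. 191. 546.  47. 110.]
 [222. 192. 547. 175. 111.]
 [228. 192. 546. 163. 112.]
 [234. 192. 546. 151. 114.]
 [240. 192. 546. 139. 113.]
 [246. 192. 546. 128. 111.]
 [252. 192. 545. 116. 113.]
 [258. 192. 545. 104. 112.]
 [264. 192. 545.  92. 111.]
 [270. 192. 544.  81. 112.]
 [276. 192. 545.  69. 108.]
 [223. 193. 545. 173. 111.]
 [229. 193. 544. 161. 115.]
 [235. 193. 544. 149. 113.]
 [241. 193. 544. 137. 111.]
 [247. 193. 543. 126. 112.]
 [253. 193. 543. 114. 111.]
 [259. 193. 543. 102. 111.]]
```

```bash
python3 - <<'E'
import cv2
p=cv2.imread("pics/top0.png")[128:208,200:330]; cv2.imwrite("pics/topd.png",cv2.resize(p,None,fx=6,fy=6,interpolation=cv2.INTER_CUBIC))
E
```

```text
(no output)
```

View pics/topd.png

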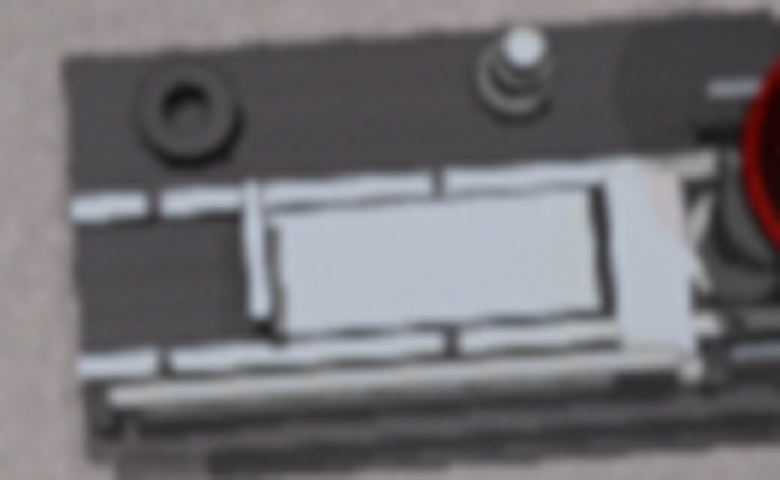

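```bash
python3 - <<'E'
from h import *
c=load("top0.npz");W=cloud(c)
px=lambda a,b:((a-2.5)/6+200,(b-2.5)/6+128)
def r(n,a,b,z): 
    p=ray(c,*px(a,b),z); print(n,p.round(1)); return p
A=r('tab far-left',66,58,55);B=r('tab far right',600,20,55);C=r('tab near-left',86,395,55)
r('farrail L',73,221,63);r('farrail R',600,184,63)
r('nearrail L',80,354,63);r('nearrail R',600,318,63)
r('lead top',603,188,61);r('lead bot',603,305,61)
r('upr TL',245,183,115);r('upr BL',255,318,115);
r('flap left top',607,165,67);r('flap left bot',620,345,67)
r('flap right top',682,165,67);
r('bar L',110,398,109);r('bar R',700,362,109)
sub=W[183:202,205:330]; m=(sub[...,2]>104)&(sub[...,2]<118);P=sub[m]
P=P[P[:,2]>104]
l=cv2.fitLine(P[:,:2].astype(np.float32),cv2.DIST_HUBER,0,.01,.01).ravel();print(l,np.degrees(np.arctan2(l[1],l[0])),P[:,1].min(),P[:,1].max(), np.median(P[:,2]))
E
```

```text
tab far-left [671.  202.2  55. ]
tab far right [680.6  11.3  55. ]
tab near-left [550.1 196.5  55. ]
farrail L [610.6 199.5  63. ]
farrail R [619.6  14.4  63. ]
nearrail L [563.6 197.6  63. ]
nearrail R [572.1  16.1  63. ]
lead top [618.5  13.1  61. ]
lead bot [576.9  14.6  61. ]
upr TL [612.3 137.2 115. ]
upr BL [567.7 134.8 115. ]
flap left top [625.5  12.2  67. ]
flap left bot [562.  10.  67.]
flap right top [624.9 -14.   67. ]
bar L [543.3 182.8 109. ]
bar R [550.7 -10.5 109. ]
[ 4.9282920e-02 -9.9878484e-01  5.4727264e+02  8.2747108e+01] -87.17515 -35.67798624731227 182.544893642709 111.82974167023895
```

Candidates for the bracket in the top view: the grey one on the table at (275,172), the grey one with a hole at (320,232), red ones at (128,180) and (170,265), and a yellow one at (252,297). I choose the plain grey one at (275,172). The crop shows it between the rails with its upright at (243,170), outside the flap at (310,172). The punch origin is at about (596,8), with punch x along world (0.049,-0.999) and the heel at about x = -127.

{"api": "carry_out", "payload": {"offset": [[-31,27,0],[-62,54,0],[-93,81,0],[-125,109,0],[-156,136,0],[-187,163,0],[-218,190,0],[-249,218,0],[-280,245,0],[-311,272,0],[-343,300,0],[-343,300,0]], "spin": [-6.4,-12.8,-19.3,-25.7,-32.2,-38.6,-45,-51.5,-58,-64.5,-70.9,-70.9], "hand": 0.05}}

```text
clock: 1.1
position: [432.0, -144.6, 229.8]
tool_rot: [[0.062, -0.998, -0.001], [-0.998, -0.062, 0.003], [-0.003, 0.001, -1.0]]
force: [-0.5, -1.2, 0.1]
grip_width: 40.7
```

{"api": "carry_out", "payload": {"offset": [[-37,-2,0],[-75,-4,0],[-112,-6,0],[-150,-8,0],[-187,-10,0],[-225,-14,0],[-262,-30,0],[-285,-60,0],[-288,-98,0],[-288,-136,0],[-288,-173,0],[-288,-173,0]], "spin": [0.1,0.2,0.3,0.4,0.5,0.6,0.7,0.75,0.75,0.75,0.75,0.75]}}

```text
clock: 2.1
position: [590.4, 153.8, 223.2]
tool_rot: [[0.047, -0.999, -0.011], [-0.999, -0.047, -0.003], [0.002, 0.011, -1.0]]
force: [-0.8, 0.3, -3.2]
grip_width: 40.2
```

```bash
python3 - <<'E'
from rig import env
import cv2,numpy as np
s=env.sense();print(s['position'],s['tool_rot'],s['force'])
for n in ["wrist","top","scene"]:
    i=env.camera_info(n);p,d=env.camera(n); cv2.imwrite(f"pics/{n}1.png",p); np.savez(f"{n}1.npz",p=p,d=d,**i)
E
```

```text
[590.36191967 153.76555277 223.2171065 ] [[ 0.0471613  -0.99883075 -0.0106279 ]
 [-0.99888528 -0.04713724 -0.00250383]
 [ 0.00199994  0.01073413 -0.99994039]] [-0.79659796  0.25149253 -3.24754948]
```

View pics/wrist1.png

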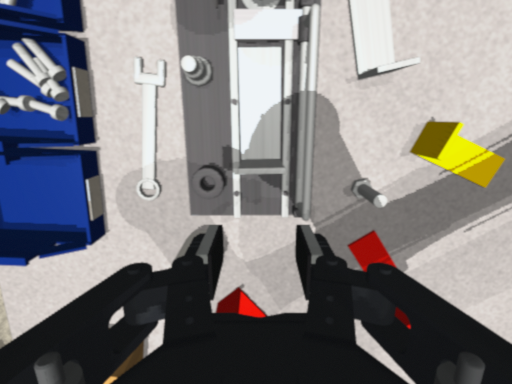

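View pics/scene1.png

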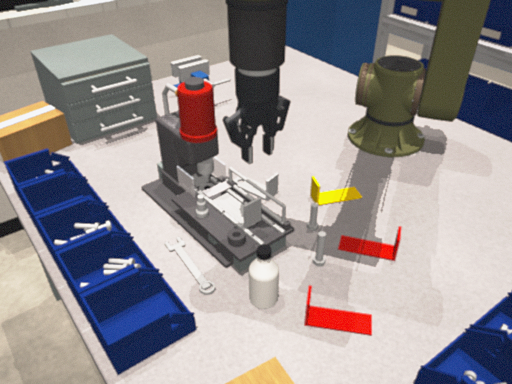

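```bash
python3 - <<'E'
import cv2
p=cv2.imread("pics/scene1.png")[60:240,170:330]; cv2.imwrite("pics/scd.png",cv2.resize(p,None,fx=3.3,fy=3.3,interpolation=cv2.INTER_CUBIC))
from h import *
c=load("wrist1.npz");W=cloud(c);o=-c['R'].T@c['t'];print('cam',o,c['R'])
pos=np.array([590.36,153.77,223.2]);R=np.array([[0.0471613,-0.99883075,-0.0106279],[-0.99888528,-0.04713724,-0.00250383],[0.00199994,0.01073413,-0.99994039]])
T=(W-pos)@R
for v in (235,245,255,262,270,280,290):
  row=T[v]; print(v,[(u,*row[u].round(0)) for u in (150,170,185,195,205,215,300,310,320,330,345,370) ])
O=np.array([596,8,0]);u=np.array([.049,-.9988,0]);w=np.array([.9988,.049,0])
def punch(X): X=np.asarray(X)-O; return np.stack([X@u,X@w,X[...,2]],-1)
print('tcp',punch(pos))
for n,(a,b,z) in dict(uprL=(235,172,115),uprR=(287,172,115),leadL=(242,48,61),leadR=(280,48,61),barNear=(308,218,109),barleft=(303,195,109),flapedge=(270,39,67),tabL=(190,214,55),railL=(240,205,63),railR=(283,205,63),die=(209,181,75)).items(): print(n,punch(ray(c,a,b,z)).round(1), punch(W[b,a]).round(1))
E
```

```text
cam [594.78121686  86.17420632 366.21644639] [[-0.99884804 -0.04681368  0.01053896]
 [-0.04238547  0.96370454  0.26358496]
 [-0.02249582  0.26283463 -0.96457861]]
235 [(150, np.float64(-98.0), np.float64(-158.0), np.float64(222.0)), (170, np.float64(-98.0), np.float64(-128.0), np.float64(221.0)), (185, np.float64(-98.0), np.float64(-107.0), np.float64(222.0)), (195, np.float64(-89.0), np.float64(-87.0), np.float64(202.0)), (205, np.float64(12.0), np.float64(-26.0), np.float64(-19.0)), (215, np.float64(12.0), np.float64(-21.0), np.float64(-19.0)), (300, np.float64(11.0), np.float64(21.0), np.float64(-17.0)), (310, np.float64(12.0), np.float64(25.0), np.float64(-21.0)), (320, np.float64(7.0), np.float64(32.0), np.float64(-10.0)), (330, np.float64(-100.0), np.float64(104.0), np.float64(225.0)), (345, np.float64(-99.0), np.float64(125.0), np.float64(224.0)), (370, np.float64(-96.0), np.float64(159.0), np.float64(218.0))]
245 [(150, np.float64(-114.0), np.float64(-159.0), np.float64(221.0)), (170, np.float64(-114.0), np.float64(-130.0), np.float64(222.0)), (185, np.float64(-93.0), np.floa
[... 4283 characters left out ...]
0), np.float64(26.0), np.float64(-72.0)), (370, np.float64(7.0), np.float64(40.0), np.float64(-57.0))]
tcp [-145.871436    1.509498  223.2     ]
uprL [-128.2   22.5  115. ] [-138.3   26.5   64.6]
uprR [-128.4  -26.1  115. ] [-138.8  -32.    63.4]
leadL [-11.5  16.5  61. ] [-11.6  16.5  61.6]
leadR [-11.5 -22.   61. ] [-12.  -21.8  63.1]
barNear [-176.7  -49.   109. ] [-175.7  -48.5  111.6]
barleft [-152.6  -43.   109. ] [-152.2  -42.7  110.5]
flapedge [ -4.8 -11.5  67. ] [ -5.3 -11.4  69.2]
tabL [-191.3   82.6   55. ] [-191.3   82.6   55.2]
railL [-177.7   21.8   63. ] [-178.9   22.    59.2]
railR [-178.   -28.3   63. ] [-177.7  -28.2   63.7]
die [-146.    54.2   75. ] [-150.8   57.8   54.6]
```

View pics/scd.png

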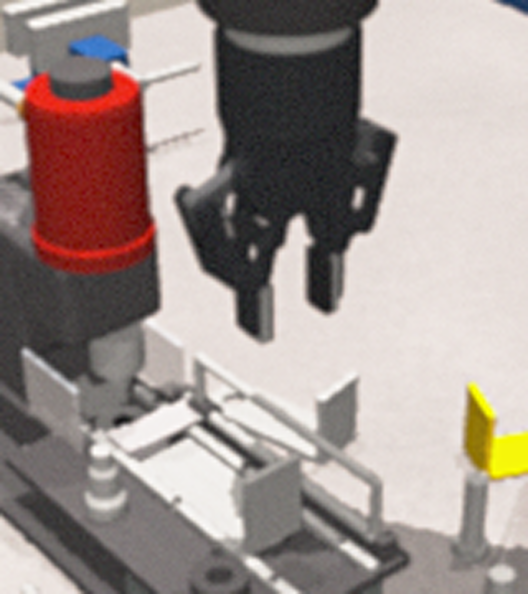

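```bash
python3 - <<'E'
import cv2
p=cv2.imread("pics/wrist1.png")[0:230,170:340]; cv2.imwrite("pics/wrc.png",cv2.resize(p,None,fx=2.6,fy=2.6,interpolation=cv2.INTER_CUBIC))
E
```

```text
(no output)
```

View pics/wrc.png

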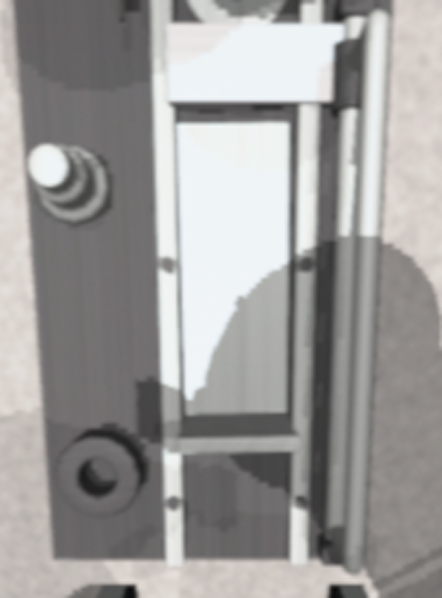

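{"api": "carry_out", "payload": {"offset": [[0,3,20],[0,3,50],[0,3,80],[0,3,90],[0,3,90],[0,3,90]], "spin": [0,0,0,0,0,0]}}

```text
clock: 2.75
position: [583.8, 153.2, 141.5]
tool_rot: [[0.048, -0.999, -0.001], [-0.999, -0.048, 0.002], [-0.002, 0.001, -1.0]]
force: [0.0, 0.7, 1.2]
grip_width: 40.1
```

```bash
python3 - <<'E'
from rig import env
import cv2,numpy as np
s=env.sense();print(s['position'],s['tool_rot'],s['force'])
for n in ["wrist","top"]:
    i=env.camera_info(n);p,d=env.camera(n); cv2.imwrite(f"pics/{n}2.png",p); np.savez(f"{n}2.npz",p=p,d=d,**i)
E
```

```text
[583.77399532 153.175034   141.46514278] [[ 4.83106511e-02 -9.98831893e-01 -9.64207410e-04]
 [-9.98830206e-01 -4.83125288e-02  2.02966403e-03]
 [-2.07387647e-03  8.65025094e-04 -9.99997475e-01]] [0.02362496 0.73933615 1.16897394]
```

View pics/wrist2.png

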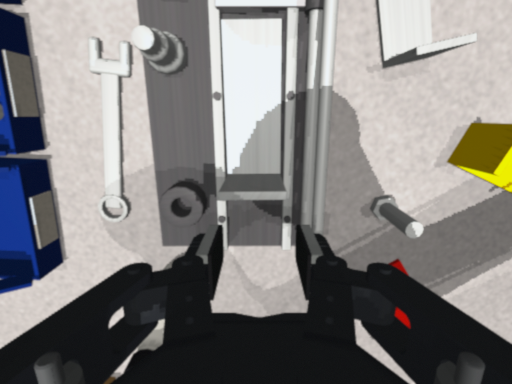

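```bash
python3 - <<'E'
from h import *
c=load("wrist2.npz");W=cloud(c)
pos=np.array([583.77,153.18,141.47])
O=np.array([594.8,8,0]);u=np.array([.049,-.9988,0]);w=np.array([.9988,.049,0])
def punch(X): X=np.asarray(X)-O; return np.stack([X@u,X@w,X[...,2]],-1)
print(punch(pos))
g=cv2.cvtColor(c['p'],cv2.COLOR_BGR2GRAY)
for v in (210,215,225,140): print(v,g[v,205:340:1].tolist())
for v in (140,200,215,225):
  for uu in (322,326): print(uu,v,punch(W[v,uu]).round(1))
E
```

```text
[-145.546254   -3.902944  141.47    ]
210 [63, 80, 86, 89, 93, 93, 94, 93, 94, 95, 95, 112, 173, 218, 223, 222, 220, 218, 217, 215, 190, 129, 81, 85, 88, 87, 88, 87, 86, 86, 86, 86, 86, 86, 88, 89, 87, 88, 91, 93, 91, 86, 83, 83, 84, 86, 85, 85, 86, 85, 85, 85, 85, 86, 86, 86, 84, 79, 66, 51, 49, 49, 48, 50, 49, 49, 49, 49, 49, 49, 48, 49, 50, 49, 49, 48, 55, 79, 104, 115, 116, 115, 113, 111, 111, 109, 92, 61, 50, 50, 51, 52, 51, 49, 49, 57, 79, 105, 125, 139, 149, 149, 145, 143, 137, 133, 125, 105, 99, 116, 133, 145, 154, 159, 161, 158, 151, 145, 137, 134, 138, 141, 141, 143, 144, 142, 139, 138, 137, 139, 141, 142, 144, 144, 143]
215 [86, 86, 87, 85, 86, 85, 86, 87, 87, 89, 89, 96, 148, 191, 193, 185, 182, 180, 186, 193, 184, 137, 84, 83, 87, 88, 88, 87, 86, 86, 85, 86, 86, 87, 88, 88, 87, 86, 86, 87, 85, 84, 83, 83, 83, 85, 84, 84, 84, 85, 85, 84, 85, 86, 87, 88, 87, 85, 84, 84, 84, 84, 85, 86, 87, 85, 73, 56, 51, 51, 51, 52, 52, 52, 51, 50, 56, 82, 106, 110, 101, 93, 89, 93, 102, 106, 89, 57, 50, 50, 51, 51, 50, 49, 49, 60, 82, 102, 116, 128, 137, 143, 144, 142, 136, 132, 118, 98,
[... 934 characters left out ...]
3, 241, 222, 171, 164, 165, 166, 164, 164, 164, 161, 158, 158, 161, 164, 165, 167, 168, 168, 167, 168, 169, 167, 166, 165, 165, 166, 168, 168, 168, 169, 168, 167, 167, 161, 129, 73, 57, 68, 115, 153, 165, 166, 165, 163, 160, 153, 141, 118, 85, 61, 57, 57, 58, 58, 59, 57, 55, 58, 80, 104, 123, 137, 149, 151, 151, 152, 146, 137, 131, 119, 100, 101, 118, 133, 146, 156, 164, 170, 168, 157, 148, 140, 133, 133, 140, 140, 139, 137, 138, 138, 138, 139, 139, 140]
322 140 [-92.1 -43.  113.3]
326 140 [-92.2 -45.8 112.2]
322 200 [-131.1  -45.6  112.4]
326 200 [-166.2  -77.     0.3]
322 215 [-141.6  -46.3  112.3]
326 215 [-183.9  -78.3   -0.5]
322 225 [-148.2  -46.3  113.8]
326 225 [-195.6  -79.    -0.2]
```

```bash
python3 - <<'E'
from h import *
c=load("wrist2.npz");W=cloud(c)
O=np.array([594.8,8,0]);u=np.array([.049,-.9988,0]);w=np.array([.9988,.049,0])
def punch(X): X=np.asarray(X)-O; return np.stack([X@u,X@w,X[...,2]],-1)
P=punch(W)
for v in (40,100,140,190,215,230):
  print(v,[(a,*map(int,P[v,a].round(0))) for a in range(284,334,2)])
E
python3 - <<'E'
import cv2
p=cv2.imread("pics/wrist2.png")[0:250,190:350]; cv2.imwrite("pics/wr2c.png",cv2.resize(p,None,fx=2.4*1.5,fy=2.4,interpolation=cv2.INTER_CUBIC))
E
```

```text
40 [(284, -23, -23, 55), (286, -23, -25, 56), (288, -25, -25, 63), (290, -25, -27, 63), (292, -25, -28, 64), (294, -25, -30, 63), (296, -25, -31, 63), (298, -23, -34, 54), (300, -23, -35, 55), (302, -23, -37, 56), (304, -22, -38, 54), (306, -23, -40, 56), (308, -23, -41, 55), (310, -27, -40, 71), (312, -27, -41, 71), (314, -27, -43, 72), (316, -27, -44, 72), (318, -27, -45, 72), (320, -27, -47, 72), (322, -36, -40, 110), (324, -36, -41, 112), (326, -36, -42, 112), (328, -36, -43, 113), (330, -37, -44, 115), (332, -37, -45, 113)]
100 [(284, -66, -24, 55), (286, -66, -25, 63), (288, -66, -27, 63), (290, -66, -28, 63), (292, -66, -30, 62), (294, -66, -31, 64), (296, -66, -34, 55), (298, -66, -35, 56), (300, -66, -37, 56), (302, -66, -38, 55), (304, -66, -40, 54), (306, -66, -40, 68), (308, -67, -40, 71), (310, -67, -42, 72), (312, -67, -43, 72), (314, -67, -45, 72), (316, -67, -46, 72), (318, -67, -48, 71), (320, -69, -41, 111), (322, -69, -42, 112), (324, -69, -43, 113), (326, -69, -44, 113), (328, -69, -45, 113), (330, -69, -47, 112), (332, -69, -48, 110)]
140 [(284, -97, -24, 60), (2
[... 1491 characters left out ...]
12), (322, -142, -46, 112), (324, -141, -47, 113), (326, -184, -78, -1), (328, -184, -81, 0), (330, -184, -83, 0), (332, -184, -85, -1)]
230 [(284, -174, -26, 63), (286, -174, -28, 63), (288, -174, -29, 64), (290, -174, -31, 63), (292, -177, -34, 56), (294, -177, -36, 56), (296, -139, -25, 144), (298, -136, -25, 150), (300, -134, -25, 154), (302, -134, -26, 155), (304, -134, -27, 155), (306, -134, -28, 155), (308, -134, -29, 154), (310, -134, -30, 155), (312, -134, -31, 155), (314, -153, -42, 111), (316, -152, -43, 113), (318, -152, -44, 113), (320, -152, -45, 113), (322, -152, -47, 113), (324, -201, -77, 0), (326, -201, -79, 1), (328, -201, -82, 0), (330, -202, -84, 0), (332, -201, -86, 2)]
```

View pics/wr2c.png

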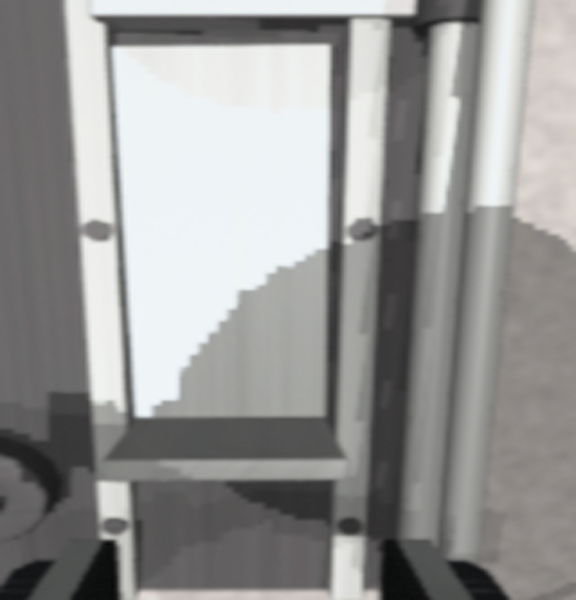

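{"api": "carry_out", "payload": {"offset": [[0,-1,15],[0,-1,30],[0,-1,42],[0,-1,52],[0,-1,58],[0,-1,61],[0,-1,61],[0,-1,61]], "spin": [0,0,0,0,0,0,0,0]}}

```text
clock: 3.52
position: [586.0, 153.9, 82.2]
tool_rot: [[0.048, -0.999, 0.002], [-0.999, -0.048, 0.003], [-0.003, -0.002, -1.0]]
force: [0.8, 0.2, -0.0]
grip_width: 40.6
```

{"api": "carry_out", "payload": {"offset": [[0,2,0],[0,4,0],[0,6,0],[0,8,0],[0,10,0],[0,12,0],[0,14,0],[0,14,0]], "spin": [0,0,0,0,0,0,0,0]}}

```text
clock: 4.18
position: [572.0, 153.3, 82.6]
tool_rot: [[0.048, -0.999, 0.002], [-0.999, -0.048, 0.004], [-0.004, -0.003, -1.0]]
force: [2.8, -0.5, 2.2]
grip_width: 40.4
```

```bash
python3 - <<'E'
from rig import env
import cv2,numpy as np
s=env.sense();print(s['position'],s['force'])
for n in ["scene"]:
    i=env.camera_info(n);p,d=env.camera(n); np.savez(f"{n}3.npz",p=p,d=d,**i)
    p=p[90:290,130:330]; cv2.imwrite("pics/sc3.png",cv2.resize(p,None,fx=3,fy=3,interpolation=cv2.INTER_CUBIC))
E
```

```text
[571.95428745 153.32568988  82.61185072] [ 2.83774357 -0.54828989  2.19366398]
```

View pics/sc3.png

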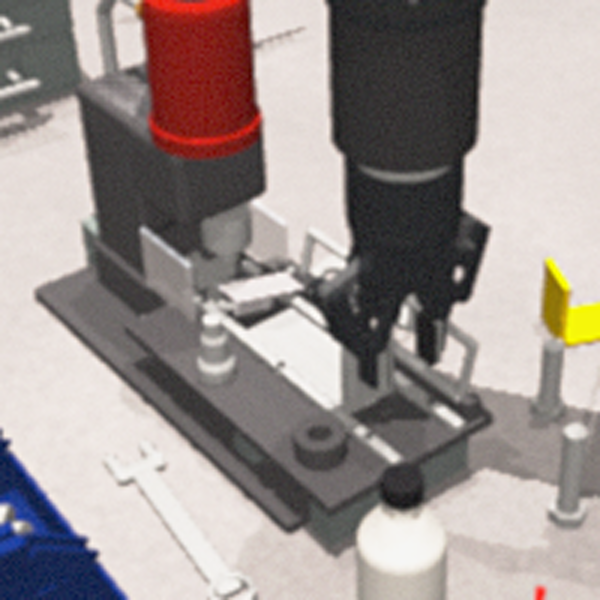

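{"api": "carry_out", "payload": {"offset": [[0,2,0],[0,4,0],[0,6,0],[0,8,0],[0,10,0],[0,10,0],[0,10,0],[0,10,0]], "spin": [0,0,0,0,0,0,0,0]}}

```text
clock: 4.9
position: [561.8, 152.8, 81.6]
tool_rot: [[0.048, -0.999, 0.002], [-0.999, -0.048, 0.004], [-0.003, -0.002, -1.0]]
force: [6.4, 1.1, -4.2]
grip_width: 40.5
```

```bash
cat > look.py <<'E'
import sys
from rig import env
import cv2,numpy as np
from h import *
k=sys.argv[1]
s=env.sense();print(s['position'],s['force'],s['clock'])
O=np.array([594.8,8,0]);u=np.array([.049,-.9988,0]);w=np.array([.9988,.049,0])
X=s['position']-O;print('tcp punch',X@u,X@w)
out=[]
for n,b in (("scene",(130,270,150,310)),("wrist",(0,260,150,400))):
    i=env.camera_info(n);p,d=env.camera(n); np.savez(f"{n}{k}.npz",p=p,d=d,**i)
    p=p[b[0]:b[1],b[2]:b[3]]; out.append(cv2.resize(p,(400,int(400*p.shape[0]/p.shape[1])),interpolation=cv2.INTER_CUBIC))
h=max(o.shape[0] for o in out)
cv2.imwrite(f"pics/look{k}.png",np.hstack([cv2.copyMakeBorder(o,0,h-o.shape[0],0,0,0) for o in out]))
c=load(f"wrist{k}.npz");W=cloud(c)-O;P=np.stack([W@u,W@w,W[...,2]],-1)
m=(abs(P[...,1])<14)&(P[...,2]>100)&(P[...,2]<120)&(P[...,0]>-140)&(P[...,0]<-40)
print('upright top pts',m.sum(),np.percentile(P[m][:,0],[2,20,50,80,98]).round(1) if m.sum() else '')
m=(P[...,2]>90)&(P[...,2]<118)&(P[...,0]>-60)&(P[...,0]<-10)&(P[...,1]<-35)&(P[...,1]>-85)
print('bar',m.sum(),np.median(P[m],0).round(1) if m.sum() else '')
E
python3 look.py 4
```

```text
[561.82275196 152.81855119  81.57072253] [ 6.37994339  1.06322247 -4.24494972] 4.9
tcp punch -146.26065408178238 -25.84156633460687
upright top pts 1991 [-138.8 -134.2 -125.8 -124.1 -123.8]
bar 1464 [-47.8 -63.  107.7]
```

View pics/look4.png

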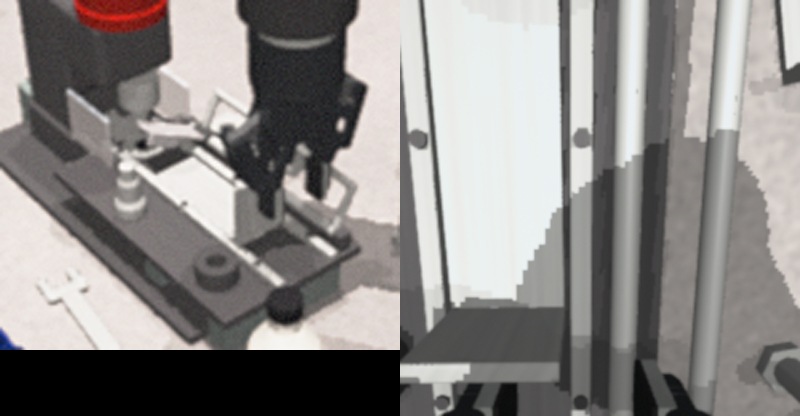

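{"api": "carry_out", "payload": {"offset": [[3,0,0],[6,0,0],[9,0,0],[13,0,0],[17,0,0],[21,0,0],[25,0,0],[29,0,0],[33,0,0],[36,0,0],[36,0,0]], "spin": [0,0,0,0,0,0,0,0,0,0,0]}}

```text
clock: 5.92
position: [563.6, 117.4, 81.4]
tool_rot: [[0.048, -0.999, 0.002], [-0.999, -0.048, 0.005], [-0.005, -0.003, -1.0]]
force: [4.7, 2.2, -1.1]
grip_width: 40.2
```

```bash
python3 look.py 5
```

```text
[563.61743017 117.44865004  81.36185844] [ 4.73078026  2.20309869 -1.10606372] 5.9167
tcp punch -110.84525757793801 -25.782166899372115
upright top pts 2042 [-118.3  -99.1  -94.5  -93.   -92.6]
bar 2662 [-32.8 -63.1 107.7]
```

View pics/look5.png

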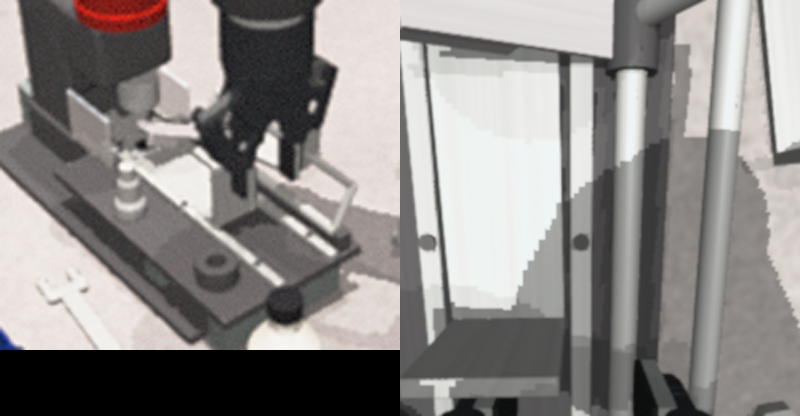

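{"api": "carry_out", "payload": {"offset": [[3,0,0],[7,0,0],[11,0,0],[15,0,0],[19,0,0],[23,0,0],[27,0,0],[30,0,0],[33,0,0],[33,0,0]], "spin": [0,0,0,0,0,0,0,0,0,0]}}

```text
clock: 6.85
position: [565.4, 85.1, 81.3]
tool_rot: [[0.049, -0.999, 0.003], [-0.999, -0.049, 0.006], [-0.006, -0.003, -1.0]]
force: [4.4, 2.7, -1.3]
grip_width: 40.6
```

```bash
python3 look.py 6
```

```text
[565.37579042  85.08875288  81.3415246 ] [ 4.41127634  2.67807338 -1.34774992] 6.85
tcp punch -78.43803264771854 -25.611551638911173
upright top pts 2048 [-85.8 -66.6 -62.  -60.6 -60.2]
bar 2137 [-32.8 -63.  107.8]
```

View pics/look6.png

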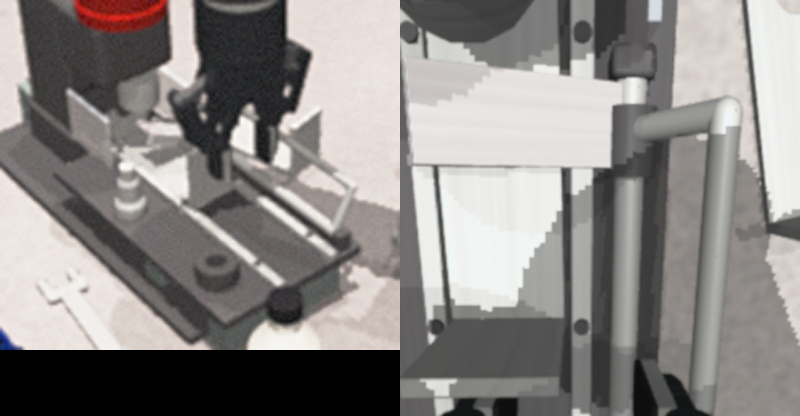

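{"api": "carry_out", "payload": {"offset": [[1,0,0],[2,0,0],[3,0,0],[4,0,0],[5,0,0],[6,0,0],[6,0,0]], "spin": [0,0,0,0,0,0,0]}}

```text
clock: 7.53
position: [565.8, 80.2, 81.4]
tool_rot: [[0.049, -0.999, 0.004], [-0.999, -0.049, 0.007], [-0.007, -0.004, -1.0]]
force: [4.6, 4.5, 0.0]
grip_width: 40.3
```

{"api": "carry_out", "payload": {"offset": [[0.5,0,0],[1,0,0],[1,0,0]], "spin": [0,0,0]}}

```text
clock: 7.78
position: [565.9, 80.0, 81.4]
tool_rot: [[0.05, -0.999, 0.004], [-0.999, -0.049, 0.008], [-0.008, -0.004, -1.0]]
force: [2.9, 4.5, 0.4]
grip_width: 40.2
```

```bash
python3 look.py 7
```

```text
[565.87119297  80.00826579  81.41369003] [2.90757343 4.45442101 0.37426886] 7.7833
tcp punch -73.33936741825872 -25.365687435676293
upright top pts 2024 [-80.7 -61.5 -56.9 -55.5 -55.1]
bar 2062 [-32.7 -62.8 107.9]
```

{"api": "carry_out", "payload": {"offset": [[1,0,0],[2,0,0],[2.5,0,0],[2.5,0,0]], "spin": [0,0,0,0]}}

```text
clock: 8.22
position: [566.4, 79.4, 81.6]
tool_rot: [[0.051, -0.999, 0.006], [-0.999, -0.051, 0.011], [-0.011, -0.006, -1.0]]
force: [4.7, 8.3, -0.9]
grip_width: 40.9
```

```bash
python3 look.py 8
```

```text
[566.41662618  79.4109836   81.63517562] [ 4.68369706  8.26438993 -0.899643  ] 8.2167
tcp punch -72.71607573562517 -24.85017557165991
upright top pts 2028 [-79.9 -60.7 -56.2 -54.9 -54.5]
bar 2060 [-32.8 -62.3 108.1]
```

View pics/look8.png

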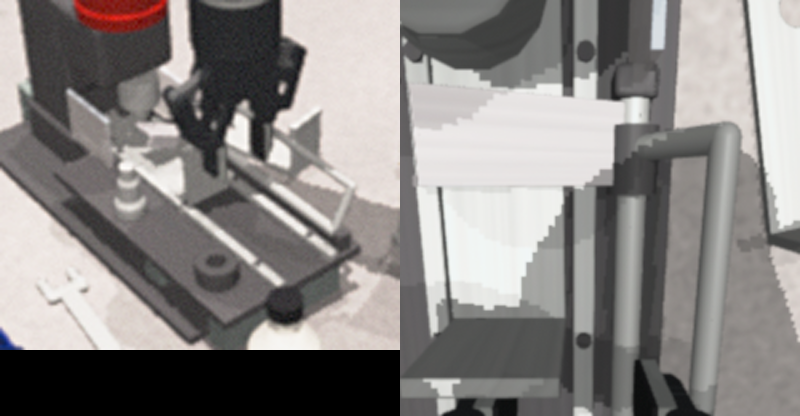

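```bash
python3 - <<'E'
from h import *
O=np.array([594.8,8,0]);u=np.array([.049,-.9988,0]);w=np.array([.9988,.049,0])
for k in "5678":
  c=load(f"wrist{k}.npz");W=cloud(c)-O;P=np.stack([W@u,W@w,W[...,2]],-1)
  m=(P[...,2]>78)&(P[...,2]<100)&(P[...,0]>-30)&(P[...,0]<35)&(P[...,1]<15)&(P[...,1]>-25)
  # leading (front) edge of flap per column
  e=[]
  for col in range(150,270):
    r=np.nonzero(m[:,col])[0]
    if len(r): e.append(P[r.max(),col])
  e=np.array(e);print(k,len(e),np.median(e,0).round(1))
  # upright inner top edge per column
  m=(abs(P[...,1])<18)&(P[...,2]>108)&(P[...,2]<118)&(P[...,0]>-120)&(P[...,0]<-40)
  f=[];
  for col in range(150,270):
    r=np.nonzero(m[:,col])[0]
    if len(r): f.append([*P[r.min(),col],*P[r.max(),col]])
  f=np.array(f);print('  up',len(f),np.median(f,0).round(1)); l=np.polyfit(f[:,1],f[:,0],1);print('  slope',l[0].round(4))
  # leg pts under: flatness
  m=(abs(P[...,1])<15)&(P[...,2]>50)&(P[...,2]<70)&(P[...,0]>-50)&(P[...,0]<-12)
  q=P[m]; 
  if len(q)>50: A=np.c_[q[:,:2],np.ones(len(q))]; print('  leg plane',np.linalg.lstsq(A,q[:,2],rcond=None)[0].round(4),len(q))
E
```

```text
5 101 [-5.  -1.5 82.7]
  up 85 [-93.    1.2 108.8 -98.8  -0.2 115.2]
  slope -0.0109
  leg plane [-3.00000e-04  3.00000e-04  6.13715e+01] 3836
6 99 [-4.9 -1.4 85.8]
  up 85 [-60.5   1.3 108.8 -66.3   0.2 115.3]
  slope -0.0146
  leg plane [ 5.00000e-04 -3.00000e-04  6.13842e+01] 3224
7 97 [-4.5 -2.4 90.7]
  up 85 [-55.4   1.3 108.8 -61.4  -0.2 115.1]
  slope -0.0131
  leg plane [-9.00000e-04 -8.00000e-04  6.13741e+01] 3154
8 98 [-4.8 -2.2 90.6]
  up 85 [-54.8   1.2 108.8 -60.6  -0.2 115.5]
  slope -0.0059
  leg plane [-3.40000e-03  9.00000e-04  6.14629e+01] 3141
```

The force step to 8 N, and the heel sitting 56 mm behind the flap's front edge (true x = -2), put the bracket home at about x = -58. I'll back off from it with the guard still up.

{"api": "carry_out", "payload": {"offset": [[-1,0,0],[-3,0,0],[-5,0,0],[-8,0,0],[-11,0,0],[-12,0,0],[-12,0,0]], "spin": [0,0,0,0,0,0,0]}}

```text
clock: 8.9
position: [565.7, 90.7, 81.8]
tool_rot: [[0.05, -0.999, 0.005], [-0.999, -0.05, 0.01], [-0.01, -0.006, -1.0]]
force: [4.1, -2.4, 0.4]
grip_width: 40.4
```

```bash
python3 look.py 9; python3 - <<'E'
from h import *
O=np.array([594.8,8,0]);u=np.array([.049,-.9988,0]);w=np.array([.9988,.049,0])
c=load("wrist9.npz");W=cloud(c)-O;P=np.stack([W@u,W@w,W[...,2]],-1)
m=(P[...,2]>78)&(P[...,2]<100)&(P[...,0]>-30)&(P[...,0]<35)&(P[...,1]<15)&(P[...,1]>-25)
e=np.array([P[np.nonzero(m[:,k])[0].max(),k] for k in range(150,270) if m[:,k].any()]);print(np.median(e,0))
m=(abs(P[...,1])<18)&(P[...,2]>108)&(P[...,2]<118)&(P[...,0]>-120)&(P[...,0]<-40)
f=np.array([[*P[np.nonzero(m[:,k])[0].min(),k],*P[np.nonzero(m[:,k])[0].max(),k]] for k in range(150,270) if m[:,k].any()]);print(np.median(f,0).round(1))
E
```

```text
[565.71125213  90.73490791  81.83227741] [ 4.05022402 -2.40462336  0.41942169] 8.9
tcp punch -84.06097466394458 -24.999830884970162
upright top pts 2267 [-91.2 -73.7 -58.1 -55.1 -54.7]
bar 2215 [-32.7 -62.4 108.1]
[-4.94026523 -0.51393774 83.03054335]
[-54.9   1.2 108.9 -60.8   0.3 115.1]
```

View pics/look9.png

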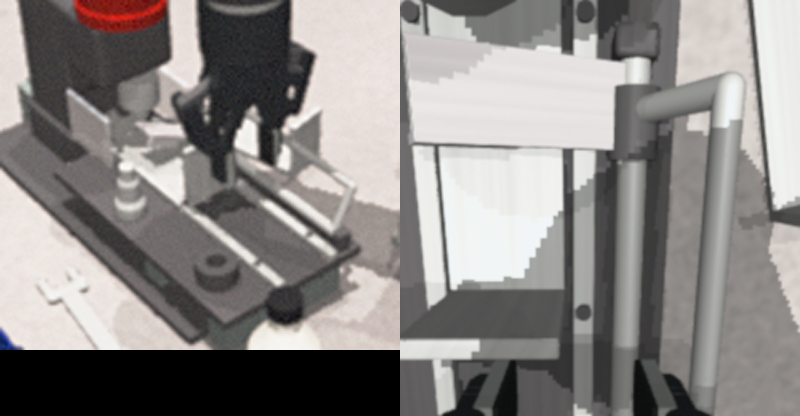

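{"api": "carry_out", "payload": {"offset": [[0,-2,0],[0,-4,0],[0,-6,0],[0,-8,0],[0,-10,0],[0,-12,0],[0,-14,0],[0,-16,0],[0,-18,0],[0,-20,0],[0,-21,0],[0,-21,0]], "spin": [0,0,0,0,0,0,0,0,0,0,0,0]}}

```text
clock: 10.0
position: [586.5, 91.8, 81.4]
tool_rot: [[0.05, -0.999, 0.004], [-0.999, -0.05, 0.01], [-0.01, -0.005, -1.0]]
force: [0.6, -0.2, 0.2]
grip_width: 40.4
```

```bash
python3 look.py 10
```

```text
[586.53108699  91.79601888  81.43759509] [ 0.55061178 -0.24560175  0.23718082] 10.0
tcp punch -84.10064039317382 -4.152985387749432
upright top pts 1497 [-60.4 -58.5 -55.5 -55.  -54.7]
bar 2434 [-32.7 -47.6 112.4]
```

View pics/look10.png

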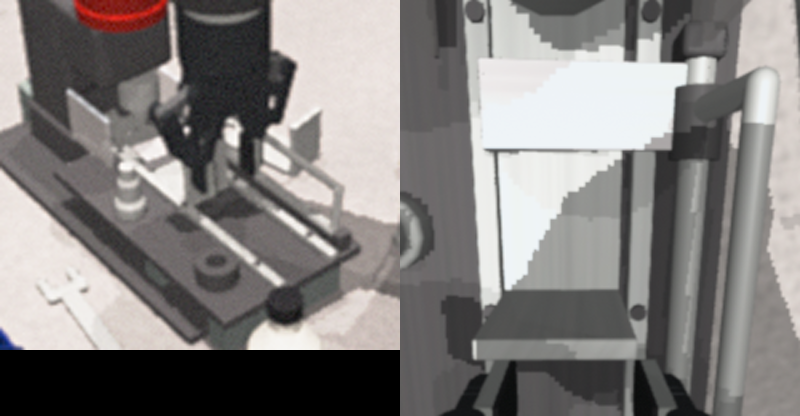

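{"api": "carry_out", "payload": {"offset": [[-1,0,-5],[-2,0,-15],[-3,0,-30],[-3,0,-50],[-3,0,-75],[-3,0,-100],[-3,0,-125],[-3,0,-140],[-3,0,-140],[-3,0,-140]], "spin": [0,0,0,0,0,0,0,0,0,0]}}

```text
clock: 10.93
position: [586.1, 93.6, 223.7]
tool_rot: [[0.05, -0.999, 0.008], [-0.999, -0.05, 0.012], [-0.011, -0.008, -1.0]]
force: [-0.0, -0.6, 0.5]
grip_width: 40.4
```

```bash
python3 look.py 11; python3 - <<'E'
from rig import env
import cv2
p,d=env.camera("top"); cv2.imwrite("pics/top11.png",p)
p,d=env.camera("wrist"); cv2.imwrite("pics/wrist11.png",p)
E
```

```text
[586.073324    93.63032594 223.7449114 ] [-0.04719924 -0.63686909  0.47821635] 10.9333
tcp punch -85.9551766702985 -4.520318020708087
upright top pts 276 [-61.2 -60.  -57.3 -55.4 -55.1]
bar 503 [-34.1 -48.5 112.4]
```

View pics/look11.png

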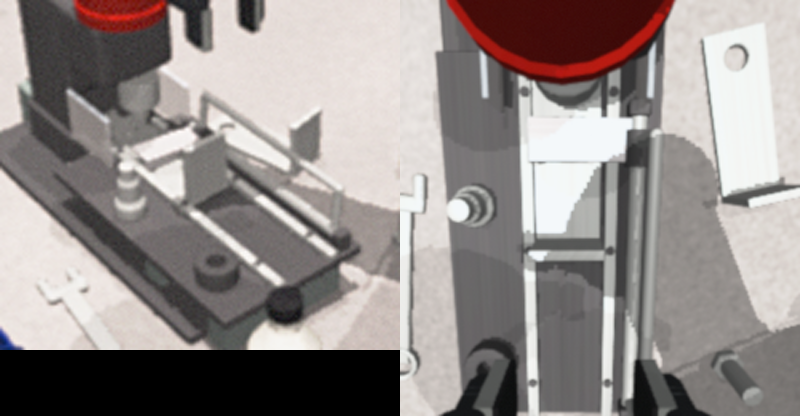

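View pics/top11.png

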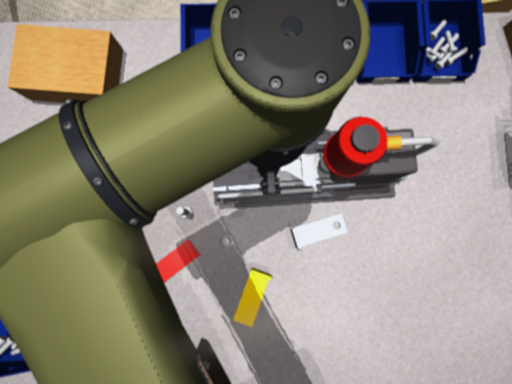

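```bash
python3 - <<'E'
from h import *
O=np.array([594.8,8,0]);u=np.array([.049,-.9988,0]);w=np.array([.9988,.049,0])
c=load("wrist11.npz");W=cloud(c)-O;P=np.stack([W@u,W@w,W[...,2]],-1)
m=(abs(P[...,1])<18)&(P[...,2]>108)&(P[...,2]<120)&(P[...,0]>-120)&(P[...,0]<-40);q=P[m]
print('upright',np.percentile(q[:,0],[2,50,98]))
m=(P[...,2]>66)&(P[...,2]<80)&(P[...,0]>-10)&(P[...,0]<20)&(P[...,1]<20)&(P[...,1]>-25);q=P[m]
A=np.c_[q[:,:2],np.ones(len(q))];print('flap slope',np.linalg.lstsq(A,q[:,2],rcond=None)[0],np.percentile(q[:,0],[1,99]))
m=(abs(P[...,1])<15)&(P[...,2]>50)&(P[...,2]<70)&(P[...,0]>-50)&(P[...,0]<-12);q=P[m]
A=np.c_[q[:,:2],np.ones(len(q))];print('leg',np.linalg.lstsq(A,q[:,2],rcond=None)[0])
E
```

```text
upright [-61.20420153 -57.72750747 -55.10740976]
flap slope [4.64772618e-03 1.04690455e-01 7.37150738e+01] [-5.2003788  19.77218218]
leg [ 3.47315373e-04 -2.90072653e-03  6.14637936e+01]
```

```bash
python3 - <<'E'
from rig import env
print(env.job_done()); print(env.sense()['clock'])
E
```

```text
the job is handed in; nothing more can be done
None
the job is handed in; nothing more can be done
```

The bracket is home against the back stop with the guard closed on it, and the job is handed in. It took about 11 s of the 45 s allowed; no verdict was reported.

**What I did:** One fingertip pushed the lift bar over to about 0.45 rad and held it there. The other fingertip slid the bracket about 70 mm along the rails. It met the stop at about 8 N, and I saw the heel begin to lift very slightly (0.003 rad). I then backed off with the guard still up, let the guard down on the bracket, and lifted clear.

**Last checks:**
- **Bracket position:** the heel is at about x = -58 mm, taken relative to the flap's front edge. My raw punch-frame reading was about -61 mm, because that frame was off by 2 to 3 mm, so the position relies on the flap-edge correction.
- **Bracket flat:** the flat leg is level within 0.003 rad.
- **Bracket square:** I last checked this during the push, when it was within about 0.015 rad.
- **Guard:** it rests on the leg at about 0.10 rad.
- **Robot:** the fingers are clear and the force reads about 0.
- **Bystanders:** none that I could see in the final pictures had moved, but I judged this by eye. The arm hid part of the bench in the top view.

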